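# Strip the portioning board for washing up

## Task

Strip the portioning board for washing up: stand its glass shakers upright on the bare worktop, draw the cross bolt, then slide every stop out of the open end of the track, lift it off and stand it foot down across both rods of the draining stand. When the track is empty, push the bolt fully home again so that it does not stick out.

Things in the scene. Friction and masses are not known exactly. Their poses are not given: they have to be found in the camera images.
- board: fixed wooden portioning board 190 x 390 x 22 mm with a T-track; placed and turned differently each run. Origin: centre of its underside; x across (away from the robot at yaw 0), y along the track, z up. Track centre line at x = +20 mm: channel 30 mm wide inside, floor at z = 24, two lips with a 13 mm slot between, lip tops at z = 37, from y = +180 (capped) to y = -115 mm; then bare bed to y = -190
- track_open (a point): point on the bare flat bed of the open end, on the track's centre line, at board (20, -155, 24) mm; no lips here. A stop whose origin is at board y = -140 mm or beyond has its foot clear of the lips and can be lifted straight up; past y = -165 mm the foot overhangs the bed
- track_blind (a point): point on the channel floor at the capped end of the track, board (20, 180, 24) mm
- bolt (a joint): cross bolt at board y = -122 mm, between the lips and the open end. 0 m = home: its tongue bars the track just above the lips; 0.030 m = fully drawn along board +x; a stop passes from 0.024 m on. It slides with about 1.5 N of friction and stays where it is left
- bolt_knob (a point): centre of the top of the bolt's upright black knob, 17 mm in diameter, from z = 56 to 80 mm above the worktop; at board (57, -122, 80) mm when home, and it moves with the bolt along board +x. The steel housing beside and under it reaches z = 54 mm
- stop_a: sliding stop, 130 g (two or three alike are there): black block 30 x 30 mm from z = 15 to 73 mm, steel fence plate 5 mm thick out to x = -43 mm (z 20 to 61; down to z = 3 beyond x = -23), under the block a web and a flat foot 26 (x) x 44 (y) x 6 mm, captive under the lips with 2 mm play each side. Origin: centre of the foot's underside; y along the track, z up. Grip the block by its two y faces
- stop_b: a stop like stop_a
- stop_c: a stop like stop_a
- shaker_1: glass shaker with a white cap, 38 mm in diameter, 59 mm high (grip the glass, up to 45 mm), starts on the board in front of the track; two or three shakers are there. Free worktop lies to the left of the board. Origin: centre of its underside, z up
- shaker_2: a shaker like shaker_1, with darker contents
- shaker_3: a shaker like shaker_1, with darker contents
- rack: fixed draining stand of steel rod over a white drip tray, 258 x 94 x 60 mm, to the right of the board; placed and turned differently each run. Two rods, 8 mm thick and 250 mm long, run along its x at y = +14 and -14 mm. Origin: centre of its underside; z up. A stop stands with its 44 mm foot length (stop y) across both rods, centred to 6 mm; three fit at x = -78, 0, +78 mm
- rods_mid (a point): midway between the two rods at the height of their tops, rack (0, 0, 60) mm

How it is judged:
On the way:
1. the cross bolt is drawn clear of the track (value of joint bolt above 0.022 m), for 0.2 s.
At the end, for the whole second after the job is handed in: bolt home within 4 mm; each stop present upright (0.12 rad) and at rest on both rods (foot within 5 mm of the rods' tops, centred within 14 mm, not past their ends); each shaker present upright (0.12 rad) and at rest on the bare worktop (underside within 6 mm of it) (value of joint bolt below 0.004 m and z of stop_a in the frame of rods_mid between -0.005 and 0.005 m and x of stop_a in the frame of rods_mid between -0.125 and 0.125 m and y of stop_a in the frame of rods_mid between -0.014 and 0.014 m and angle between each of stop_a, stop_b, stop_c, shaker_1, shaker_2, shaker_3's own z axis and vertical below 0.12 rad and linear speed of each of stop_a, stop_b, stop_c, shaker_1, shaker_2, shaker_3 below 0.03 m/s and z of stop_b in the frame of rods_mid between -0.005 and 0.005 m and x of stop_b in the frame of rods_mid between -0.125 and 0.125 m and y of stop_b in the frame of rods_mid between -0.014 and 0.014 m and z of stop_c in the frame of rods_mid between -0.005 and 0.005 m and x of stop_c in the frame of rods_mid between -0.125 and 0.125 m and y of stop_c in the frame of rods_mid between -0.014 and 0.014 m and height (world z) of shaker_1 between -0.006 and 0.006 m and height (world z) of shaker_2 between -0.006 and 0.006 m and height (world z) of shaker_3 between -0.006 and 0.006 m); the robot touches nothing.
Of stop_a, stop_b, stop_c only 2 to 3 are there at a start; the rules pass over those that are not, and their reading is None.
Of shaker_1, shaker_2, shaker_3 only 2 to 3 are there at a start; the rules pass over those that are not, and their reading is None.
At some moment in a run one of shaker_1, shaker_2, shaker_3 may be knocked a few centimetres aside while the robot is not near it.
Once in a run the grip may slacken for a moment while it holds something.
It also fails if it takes over 210 s, if anything falls off the work surface, if the arm or the gripper's body presses on something with over 40 N, if the wrist force passes 120 N, or if a joint passes its speed limit or range.

## Robot

A 6-joint arm with a two-finger parallel gripper is mounted at the origin on a cart in front of the work surface, level with it; the furniture and walls round the work are solid. World frame = base frame: x ahead of the robot, y to its left, z up, the work surface at z = 0. Lengths are in m, angles in rad, forces in N, time in s.
With the tool pointing down it reaches from about 0.3 to 0.875 m from the base axis. Payload 6.4 kg.
Tool frame: the origin (TCP) lies where the fingers leave the gripper's body, on its centre line; the fingertips stand 73 mm ahead of it and the grasp point (between the pads) lies 54 mm ahead of it (ctrl.tcp_to_grasp is the distance from the TCP to the grasp point, in m); z points along the fingers, y is the line along which they close (so a half turn about z gives the same grasp; the last joint's range is limited). The gripper opens to 85 mm and grips with 20 to 120 N. Pads are 22 mm wide; open, the fingers measure 114 mm over their backs; the gripper's body (76 mm by 85 mm) begins 54 mm behind the grasp point. The pads swing forward as they close: fully open they stand 13 mm farther back than shut.
Start: joints at [0.946, 0.181, 1.607, -0, 1.354, -0.206], TCP at [0.234, 0.525, 0.304] pointing down, gripper open.
Joint ranges: [-2.99, 2.99], [-0.89, 2.07], [0.3, 2.58], [-1.14, 4.28], [0, 2.63], [-3.12, 3.12]. Speed limits (rad/s): [2.57, 2.57, 3.01, 3.14, 3.14, 3.14].

## Interface

Orientations are given as a unit quaternion [w, x, y, z].
In Python, from workcell import ctrl gives the robot as it stands.
- The arm moves only by the shell command python3 -m creep 'ROWS'. ROWS is a JSON object of lists of equal length, an entry for each row: "turn": the turn, a rotation vector about the tool's x, y, z in degrees, a list of three; "travel": the shift along the tool's x, y, z in mm, a list of three; "gripper": the opening, from 0 (shut) to 1 (fully open). In form: {"turn": [[ax, ay, az], ...], "travel": [[x, y, z], ...], "gripper": [gripper, ...]}. A call has 1 to 8 rows; each row is the pose to reach, as a shift and turn from the pose commanded when the call began, along the tool's axes at that moment; what a row does not reach only later rows make up. A row lasts 1/12 s, in which the tool goes at most 41.7 mm and 7.16 degrees, less where a joint would pass 70% of its speed; a pose out of reach is approached as far as the arm can. A call with a gripper value outside its range is refused whole. The fingers move at their own pace and stop on an object; the grip force is fixed at half the most. Time passes only in rows, so rows that repeat a pose let the fingers close. It gives the time, the measured TCP pose, the force, the opening and the grip force at its end, in the units of the state.
- ctrl.observe(): the state, without advancing time (a new reading comes with each control period).
- ctrl.get_image(name): name is "scene" or "top" or "wrist"; returns a dict with "color" (480x640x3 uint8, blue, green, red), "range_z" (480x640 float32, m along the optical axis (not along the pixel's ray), 0 where there is no reading), "camera_matrix" (3x3 intrinsics, pixels), "dist" ([k1, k2, p1, p2, k3] as OpenCV has them; the pictures are not rectified), "world_from_camera" (4x4, takes a point from camera to world coordinates); the wrist camera has in their place "T_tool_cam" (4x4, takes a point from camera to tool coordinates, whose origin is the TCP and whose axes are the flange's). Camera axes: x right, y down, z forward; pixel columns grow to the right and rows downward; lengths in m; the calibration is good to about 2 mm. A picture is of the moment at which its call begins: read the wrist's pose just before it.
- ctrl.sign_off(): hands the job in; it is judged then, once.
Trained networks look in a picture, given as the dict that the camera call returned (one of the last four; its "shot" number tells which), for a name from the list of things; names that differ only in an ending like _2 or _b are one class to them, and where a whole thing is asked for, a point or a joint stands for the part that bears it (a point fixed in the world has none). Each returns a list of dicts, best first, with "score" (0 to 1); they miss things now and then, are a little off and sometimes report something else, mostly with a low value. They report only what shows in the picture. A call takes as long as a camera call.
- ctrl.masks_of(picture, label): "region" (480x640 bool, what is visible of it) and "centre" ([row, column] in pixels, amid what is visible of it).
The state is a dict: "time": time; "joints": joint angles; "joint_velocities": joint speeds; "joint_torque": joint torques, N m; "position": TCP position; "eef_rot": TCP orientation; "contact_force": force on the tool from outside, world axes, zero at the start; "torque": the same for the moment, N m; "finger_gap": finger opening in m; "grip_force": force on a finger pad.
Only numpy, scipy, OpenCV 4.12 (cv2) and the standard library are available. Lean on these libraries where they do the work, as an engineer would, in place of code of your own. Each camera call takes 0.05 s, during which the arm holds its last target. There are 200 camera calls.

## Working session

There is one attempt and no reset: what is moved stays moved. The work goes in short steps, Python scripts to look and compute and a shell command to move; the robot and the scene stay as the last step left them, time stands still between calls to the robot, and variables do not carry over. Pictures are saved under pics/ and viewed, at most 14 in all, crops included, and the job is handed in when it is done.

```bash
ls; mkdir -p pics; cat > h.py <<'E'
import numpy as np, cv2, json
from scipy.spatial.transform import Rotation as R
from workcell import ctrl
def tool():
    s=ctrl.observe(); q=s["eef_rot"]; T=np.eye(4); T[:3,:3]=R.from_quat([q[1],q[2],q[3],q[0]]).as_matrix(); T[:3,3]=s["position"]; return T
def shot(n):
    T=tool(); p=ctrl.get_image(n); p["W"]=p["world_from_camera"] if "world_from_camera" in p else T@np.array(p["T_tool_cam"]); return p
def pts(p,mask=None):
    "world points of all pixels (or mask), Nx3"
    z=p["range_z"]; m=(z>0) if mask is None else (mask&(z>0))
    v,u=np.nonzero(m); n=cv2.undistortPoints(np.stack([u,v],1).astype(float)[:,None],np.array(p["camera_matrix"]),np.array(p["dist"]))[:,0]
    zz=z[v,u]; c=np.c_[n*zz[:,None],zz,np.ones(len(zz))]
    return (c@np.array(p["W"]).T)[:,:3]
def save(p,n): cv2.imwrite(f"pics/{n}.png",p["color"])
E
python3 - <<'E'
from h import *
s=ctrl.observe(); print({k:np.round(v,3).tolist() for k,v in s.items()}); print(tool().round(3), ctrl.tcp_to_grasp)
for n in("top","scene"):
    p=shot(n); save(p,n+"0"); print(n,np.array(p["W"]).round(2).tolist())
    for l in("board","stop_a","shaker_1","rack","bolt_knob"):
        for d in ctrl.masks_of(p,l):
            P=pts(p,d["region"])
            print(l,round(d["score"],2),np.round(d["centre"]),d["region"].sum(),np.median(P,0).round(3) if len(P) else None, np.percentile(P,[2,98],axis=0).round(3).tolist() if len(P) else None)
E
```

```text
pics
{'time': 0.0, 'joints': [0.946, 0.182, 1.608, -0.0, 1.354, -0.206], 'joint_velocities': [-0.002, 0.001, 0.001, 0.001, 0.001, 0.001], 'joint_torque': [-0.003, -44.49, -35.131, -0.001, 0.01, -0.0], 'position': [0.234, 0.525, 0.303], 'eef_rot': [-0.0, 0.208, 0.978, -0.001], 'contact_force': [0.411, 0.846, -0.781], 'torque': [-0.022, 0.034, -0.046], 'grip_force': 0.0, 'finger_gap': 0.085}
[[-0.914  0.407 -0.001  0.234]
 [ 0.407  0.914 -0.001  0.525]
 [ 0.    -0.002 -1.     0.303]
 [ 0.     0.     0.     1.   ]] 0.0539
top [[-0.02, -0.99, 0.15, 0.28], [-1.0, 0.02, 0.0, -0.01], [-0.01, -0.15, -0.99, 1.24], [0.0, 0.0, 0.0, 1.0]]
board 0.56 [247. 276.] 12951 [0.47  0.087 0.023] [[0.375, -0.089, 0.018], [0.569, 0.282, 0.048]]
stop_a 0.86 [230. 290.] 327 [0.492 0.054 0.096] [[0.455, 0.04, 0.029], [0.511, 0.076, 0.102]]
stop_a 0.8 [232. 244.] 368 [0.483 0.135 0.095] [[0.449, 0.121, 0.029], [0.503, 0.153, 0.102]]
stop_a 0.58 [239. 204.] 400 [0.474 0.224 0.094] [[0.44, 0.213, 0.031], [0.494, 0.243, 0.102]]
shaker_1 0.84 [265. 265.] 273 [0.42  0.098 0.076] [[0.406, 0.083, 0.027], [0.438, 0.11
[... 983 characters left out ...]
.062]]
shaker_1 0.85 [264. 278.] 464 [0.413 0.092 0.058] [[0.403, 0.081, 0.024], [0.433, 0.111, 0.081]]
shaker_1 0.64 [249. 231.] 452 [0.401 0.187 0.057] [[0.392, 0.177, 0.026], [0.42, 0.205, 0.082]]
shaker_1 0.61 [280. 328.] 470 [ 0.422 -0.016  0.061] [[0.414, -0.028, 0.027], [0.441, 0.003, 0.081]]
rack 0.57 [358. 476.] 4586 [ 0.433 -0.32   0.006] [[0.322, -0.365, 0.0], [0.554, -0.271, 0.062]]
bolt_knob 0.69 [248. 349.] 191 [ 0.533 -0.024  0.049] [[0.496, -0.031, 0.039], [0.552, -0.012, 0.078]]
bolt_knob 0.17 [283. 325.] 474 [ 0.422 -0.016  0.059] [[0.414, -0.028, 0.026], [0.442, 0.002, 0.081]]
bolt_knob 0.16 [262. 279.] 450 [0.413 0.091 0.058] [[0.403, 0.081, 0.025], [0.429, 0.109, 0.081]]
```

View pics/top0.png

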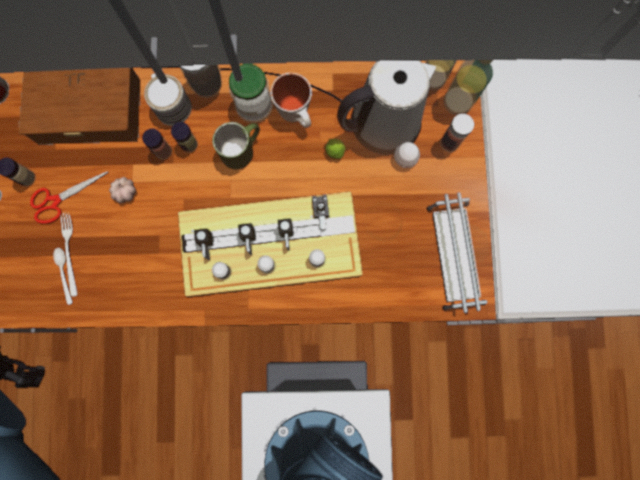

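View pics/scene0.png

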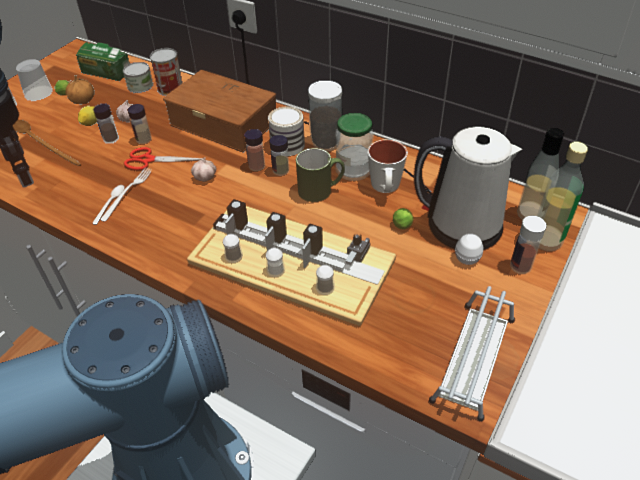

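Top view: stops at px (205,237), (246,232), (286,228); shakers at (221,270), (266,264), (317,258); bolt at (320,207); rack at (459,250). Worktop around (80–170, 230–310) is free. Next I fit the board and rack frames.

```bash
cat >> h.py <<'E'
def rect(xy):
    (c,s,a)=cv2.minAreaRect(xy.astype(np.float32)*1000); return np.round(c,1),np.round(s,1),round(a,2)
def yaw_of(v): return np.degrees(np.arctan2(v[1],v[0]))
E
python3 - <<'E'
from h import *
for n in("top","scene"):
    p=shot(n); P=pts(p)
    Q=P[(P[:,2]>.0185)&(P[:,2]<.0265)&(P[:,0]>.34)&(P[:,0]<.6)&(P[:,1]>-.14)&(P[:,1]<.32)]
    # drop isolated points
    h,xe,ye=np.histogram2d(Q[:,0],Q[:,1],bins=[np.arange(.33,.62,.006),np.arange(-.15,.34,.006)])
    i=np.digitize(Q[:,0],xe)-1;j=np.digitize(Q[:,1],ye)-1
    Q=Q[h[i,j]>=3]; print(n,"board",rect(Q[:,:2]),len(Q))
    T=P[(P[:,0]>.28)&(P[:,0]<.6)&(P[:,1]>-.4)&(P[:,1]<-.23)]
    Rr=T[(T[:,2]>.05)&(T[:,2]<.068)]; 
    m,e=cv2.PCACompute(Rr[:,:2].astype(np.float32),None); d=e[0]*np.sign(e[0][0]); nn=np.array([-d[1],d[0]])
    print("rods",m.round(4),"yaw",yaw_of(d).round(2),np.percentile(Rr[:,2],[5,50,95]).round(4),len(Rr))
    # two rods
    k=cv2.kmeans(((Rr[:,:2]-m)@nn).astype(np.float32),2,None,(3,50,1e-6),5,cv2.KMEANS_PP_CENTERS)
    print("rod offs",k[2].ravel().round(4)); l=(Rr[:,:2]-m)@d; print("ext",l.min().round(4),l.max().round(4))
    tr=T[(T[:,2]>.002)]; print("rack all",rect(tr[:,:2]))
    for l in("stop_a","shaker_1","bolt_knob"):
        for q in ctrl.masks_of(p,l):
            if q["score"]<.3: continue
            A=pts(p,q["region"]); zt=np.percentile(A[:,2],95); A=A[A[:,2]>zt-.006]
            if l=="bolt_knob": A=A[A[:,2]>.07]
            if len(A): print(l,round(q["score"],2),len(A),((A.min(0)+A.max(0))/2).round(4),A.mean(0).round(4),np.ptp(A,axis=0).round(3))
E
```

```text
top board (array([473.3,  96.6]), array([191. , 388.8]), 5.79) 9971
rods [[ 0.4402 -0.3176]] yaw 6.19 [0.0518 0.0588 0.0635] 1051
rod offs [ 0.0143 -0.0148]
ext -0.1267 0.1313
rack all (array([ 447.9, -314.9]), array([169.7, 304. ]), 89.99)
stop_a 0.93 189 [0.497  0.0565 0.0999] [0.4968 0.0566 0.0987] [0.032 0.031 0.009]
stop_a 0.89 183 [0.4887 0.1382 0.0996] [0.4891 0.1385 0.0989] [0.03  0.03  0.009]
stop_a 0.85 188 [0.4804 0.2296 0.0994] [0.4799 0.2287 0.0986] [0.03  0.03  0.009]
shaker_1 0.77 122 [0.423  0.101  0.0811] [0.4232 0.1003 0.0801] [0.027 0.029 0.009]
shaker_1 0.6 103 [ 0.4336 -0.0086  0.0818] [ 0.4344 -0.0081  0.0805] [0.031 0.027 0.009]
shaker_1 0.56 111 [0.4112 0.1942 0.0816] [0.4111 0.1939 0.0803] [0.029 0.027 0.009]
bolt_knob 0.45 22 [ 0.5405 -0.019   0.0782] [ 0.539  -0.0185  0.0785] [0.013 0.015 0.007]
scene board (array([471.5,  95.5]), array([193.8, 391.5]), 6.01) 7564
rods [[ 0.4282 -0.3198]] yaw 6.24 [0.0511 0.0588 0.0622] 1328
rod offs [-0.0143  0.0143]
ext -0.1181 0.1421
rack all (array([ 446.5, -314.9]), array([306.5, 169.9]), 0.01)
stop_a 0.97 159 [0.4783 0.2282 0.0973] [0.4771 0.2275 0.0967] [0.031 0.034 0.009]
stop_a 0.92 171 [0.4944 0.0547 0.097 ] [0.4935 0.0544 0.097 ] [0.032 0.031 0.009]
stop_a 0.84 163 [0.4885 0.1362 0.0964] [0.4859 0.1354 0.0964] [0.033 0.031 0.008]
shaker_1 0.98 109 [0.4096 0.1929 0.0788] [0.408  0.1922 0.0783] [0.027 0.028 0.009]
shaker_1 0.62 135 [ 0.4302 -0.0104  0.0787] [ 0.4299 -0.0113  0.0782] [0.027 0.03  0.009]
shaker_1 0.61 117 [0.4191 0.0966 0.0796] [0.4191 0.0965 0.0782] [0.027 0.028 0.011]
bolt_knob 0.75 29 [ 0.5365 -0.0222  0.0761] [ 0.5362 -0.0234  0.075 ] [0.013 0.015 0.011]
```

```bash
cat > n.py <<'E'
import sys
from h import *
# n.py yaw  x y z [x y z ...]: travel/turn for TCP targets (mm), tool y at 90+yaw; chained from the present pose, later legs in the aligned frame
a=list(map(float,sys.argv[1:])); yaw=np.radians(a[0])
bx=np.array([np.cos(yaw),np.sin(yaw),0]); by=np.array([-np.sin(yaw),np.cos(yaw),0])
Rt=np.c_[-bx,by,[0,0,-1]]; T=tool(); Rc=T[:3,:3]; p=T[:3,3]*1000
print("at",p.round(1),"turn",np.degrees(R.from_matrix(Rc.T@Rt).as_rotvec()).round(1), "gap",ctrl.observe()["finger_gap"])
for t in np.reshape(a[1:],(-1,3)):
    print(t,"travel",(Rc.T@(t-p)).round(1)); p=t; Rc=Rt
E
python3 n.py 5.9  410 193.5 200  410 193.5 105  410 193.5 200  365 375 200  365 375 82
```

```text
at [233.8 525.3 303.9] turn [  0.    0.  -29.9] gap 0.08499040826432967
[410.  193.5 200. ] travel [-295.9 -231.5  103.9]
[410.  193.5 105. ] travel [ 0.  0. 95.]
[410.  193.5 200. ] travel [  0.   0. -95.]
[365. 375. 200.] travel [ 26.1 185.2   0. ]
[365. 375.  82.] travel [  0.   0. 118.]
```

```bash
python3 -m creep '{"turn":[[0,0,-29.9],[0,0,-29.9],[0,0,-29.9],[0,0,-29.9],[0,0,-29.9],[0,0,-29.9],[0,0,-29.9],[0,0,-29.9]],"travel":[[-222,-174,78],[-222,-174,78],[-222,-174,78],[-222,-174,78],[-222,-174,78],[-222,-174,78],[-222,-174,78],[-222,-174,78]],"gripper":[1,1,1,1,1,1,1,1]}'
python3 n.py 5.9  410 193.5 200  410 193.5 104
```

```text
time: 1.67
position: [0.367, 0.2722, 0.2246]
eef_rot: [-0.0, -0.05, 0.999, -0.001]
contact_force: [0.2, -0.2, 0.4]
finger_gap: 0.0856
grip_force: 0.0
at [367.  272.2 224.6] turn [-0.1 -0.1 -0.2] gap 0.08555378413329702
[410.  193.5 200. ] travel [-35.  -82.6  24.7]
[410.  193.5 104. ] travel [ 0.  0. 96.]
```

```bash
python3 -m creep '{"turn":[[0,0,0],[0,0,0],[0,0,0],[0,0,0],[0,0,0]],"travel":[[-35,-82.6,25],[-35,-82.6,25],[-35,-82.6,25],[-35,-82.6,25],[-35,-82.6,25]],"gripper":[1,1,1,1,1]}'
python3 - <<'E'
from h import *
p=shot("wrist"); save(p,"w0"); P=pts(p)
for l in("shaker_1","stop_a"):
  for q in ctrl.masks_of(p,l):
    A=pts(p,q["region"]); zt=np.percentile(A[:,2],95); A=A[A[:,2]>zt-.006]
    print(l,round(q["score"],2),q["centre"],len(A),((A.min(0)+A.max(0))/2).round(4),np.ptp(A,axis=0).round(3))
E
python3 n.py 5.9  410 193.5 200  410 193.5 104
```

```text
time: 2.08
position: [0.4092, 0.1974, 0.2009]
eef_rot: [-0.0, -0.05, 0.999, 0.0]
contact_force: [-0.4, -0.4, 0.1]
finger_gap: 0.0854
grip_force: 0.0
shaker_1 0.8 [255.6, 311.3] 2262 [0.4103 0.1967 0.0781] [0.028 0.029 0.008]
shaker_1 0.79 [241.3, 6.7] 250 [0.4348 0.0073 0.0393] [0.025 0.008 0.008]
shaker_1 0.74 [253.6, 139.3] 2058 [0.4216 0.1016 0.078 ] [0.029 0.03  0.008]
stop_a 0.92 [353.4, 66.3] 1274 [0.4521 0.0832 0.1404] [0.094 0.082 0.1  ]
stop_a 0.84 [369.1, 206.9] 1630 [0.4872 0.1447 0.0954] [0.032 0.022 0.007]
stop_a 0.56 [378.1, 360.2] 2673 [0.4783 0.2307 0.0957] [0.032 0.031 0.007]
at [408.8 198.7 201.3] turn [0.  0.  0.1] gap 0.08559615820942162
[410.  193.5 200. ] travel [-0.6 -5.3  1.3]
[410.  193.5 104. ] travel [ 0.  0. 96.]
```

View pics/w0.png

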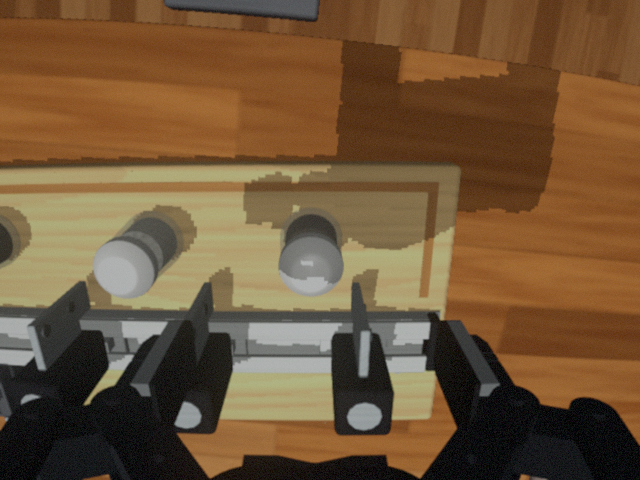

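Wrist view: left shaker at (311,256), centred between the fingers, with the stops behind. Going down to grip it.

```bash
python3 -m creep '{"turn":[[0,0,0],[0,0,0],[0,0,0],[0,0,0],[0,0,0],[0,0,0],[0,0,0],[0,0,0]],"travel":[[-0.5,-2.5,30],[-0.5,-2.5,60],[-0.5,-2.5,90],[-0.5,-2.5,97],[-0.5,-2.5,97],[-0.5,-2.5,97],[-0.5,-2.5,97],[-0.5,-2.5,97]],"gripper":[1,1,1,1,1,0,0,0]}'
python3 -m creep '{"turn":[[0,0,0],[0,0,0],[0,0,0],[0,0,0],[0,0,0],[0,0,0]],"travel":[[0,0,0],[0,0,0],[0,0,0],[0,0,0],[0,0,-30],[0,0,-60]],"gripper":[0,0,0,0,0,0]}'
python3 n.py 5.9  365 375 165  365 375 82
```

```text
time: 2.9
position: [0.4112, 0.1956, 0.1057]
eef_rot: [0.002, -0.052, 0.999, 0.0]
contact_force: [0.3, -0.9, 0.0]
finger_gap: 0.0515
grip_force: 0.0
time: 3.4
position: [0.4086, 0.1947, 0.1637]
eef_rot: [-0.002, -0.051, 0.999, -0.0]
contact_force: [1.6, -0.2, -0.2]
finger_gap: 0.0323
grip_force: 60.6
at [408.6 194.7 163.7] turn [-0.  -0.2 -0. ] gap 0.032329024334927584
[365. 375. 165.] travel [ 24.9 183.8  -1.3]
[365. 375.  82.] travel [ 0.  0. 83.]
```

```bash
python3 -m creep '{"turn":[[0,0,0],[0,0,0],[0,0,0],[0,0,0],[0,0,0],[0,0,0],[0,0,0]],"travel":[[5,35,0],[10,70,0],[15,105,0],[20,140,0],[25,175,0],[25,184,0],[25,184,0]],"gripper":[0,0,0,0,0,0,0]}'
python3 -m creep '{"turn":[[0,0,0],[0,0,0],[0,0,0],[0,0,0],[0,0,0],[0,0,0],[0,0,0]],"travel":[[0,0,25],[0,0,50],[0,0,70],[0,0,78],[0,0,80],[0,0,80.5],[0,0,80.5]],"gripper":[0,0,0,0,0,0,0]}'
python3 n.py 5.9  365 375 82 
```

```text
time: 3.98
position: [0.3656, 0.3777, 0.1645]
eef_rot: [0.001, -0.053, 0.999, 0.001]
contact_force: [-0.6, -0.4, -1.1]
finger_gap: 0.0322
grip_force: 60.6
time: 4.57
position: [0.3668, 0.3749, 0.0839]
eef_rot: [0.0, -0.051, 0.999, 0.0]
contact_force: [0.1, 0.4, -0.8]
finger_gap: 0.0325
grip_force: 62.9
at [366.8 374.9  83.9] turn [ 0.  0. -0.] gap 0.032460389687932245
[365. 375.  82.] travel [1.8 0.3 1.9]
```

```bash
python3 -m creep '{"turn":[[0,0,0],[0,0,0],[0,0,0],[0,0,0],[0,0,0],[0,0,0]],"travel":[[0,0,1],[0,0,1.5],[0,0,1.5],[0,0,1.5],[0,0,1.5],[0,0,1.5]],"gripper":[0,0,0,1,1,1]}'
python3 -m creep '{"turn":[[0,0,0],[0,0,0],[0,0,0],[0,0,0],[0,0,0],[0,0,0],[0,0,0],[0,0,0]],"travel":[[0,0,0],[0,0,0],[0,0,0],[0,0,-30],[0,0,-60],[0,0,-90],[0,0,-110],[0,0,-110]],"gripper":[1,1,1,1,1,1,1,1]}'
python3 n.py 5.9  421 98.5 195 
```

```text
time: 5.07
position: [0.3663, 0.3755, 0.0821]
eef_rot: [0.0, -0.051, 0.999, 0.0]
contact_force: [-0.3, 0.0, 0.5]
finger_gap: 0.0671
grip_force: 0.0
time: 5.73
position: [0.3684, 0.3771, 0.1968]
eef_rot: [0.004, -0.052, 0.999, 0.002]
contact_force: [0.5, 0.9, 0.6]
finger_gap: 0.085
grip_force: 0.0
at [368.4 377.1 196.8] turn [0.2 0.4 0. ] gap 0.08503483878489587
[421.   98.5 195. ] travel [ -23.6 -282.6    0.9]
```

```bash
python3 -m creep '{"turn":[[0,0,0],[0,0,0],[0,0,0],[0,0,0],[0,0,0],[0,0,0],[0,0,0],[0,0,0]],"travel":[[-4,-40,0],[-8,-80,0],[-12,-120,0],[-16,-160,0],[-20,-200,0],[-24,-240,0],[-25.5,-281,0],[-25.5,-281,0]],"gripper":[1,1,1,1,1,1,1,1]}'
python3 -m creep '{"turn":[[0,0,0],[0,0,0]],"travel":[[0,0,0],[0,0,0]],"gripper":[1,1]}'
python3 - <<'E'
from h import *
p=shot("wrist")
for l in("shaker_1",):
  for q in ctrl.masks_of(p,l):
    A=pts(p,q["region"]); zt=np.percentile(A[:,2],95); A=A[A[:,2]>zt-.006]
    print(l,round(q["score"],2),q["centre"],len(A),((A.min(0)+A.max(0))/2).round(4),np.ptp(A,axis=0).round(3))
E
python3 n.py 5.9  421 98.5 195 421 98.5 104
```

```text
time: 6.4
position: [0.4215, 0.0926, 0.1915]
eef_rot: [0.0, -0.048, 0.999, -0.001]
contact_force: [0.2, 0.1, -0.8]
finger_gap: 0.0851
grip_force: 0.0
time: 6.57
position: [0.42, 0.0986, 0.1913]
eef_rot: [-0.001, -0.051, 0.999, 0.0]
contact_force: [-0.1, 0.3, 0.1]
finger_gap: 0.0852
grip_force: 0.0
shaker_1 0.92 [261.7, 314.0] 2450 [0.4218 0.1007 0.0779] [0.029 0.028 0.007]
shaker_1 0.63 [260.0, 282.8] 10593 [0.4681 0.1256 0.1052] [0.129 0.324 0.15 ]
shaker_1 0.62 [259.1, 111.2] 2193 [ 0.4324 -0.007   0.0778] [0.029 0.028 0.008]
at [419.9  99.8 191.4] turn [ 0.  -0.1  0.1] gap 0.08578559042189303
[421.   98.5 195. ] travel [-1.  -1.4 -3.6]
[421.   98.5 104. ] travel [ 0.  0. 91.]
```

```bash
python3 -m creep '{"turn":[[0,0,0],[0,0,0],[0,0,0],[0,0,0],[0,0,0],[0,0,0],[0,0,0],[0,0,0]],"travel":[[-1,0,30],[-1,0,60],[-1,0,80],[-1,0,87.5],[-1,0,87.5],[-1,0,87.5],[-1,0,87.5],[-1,0,87.5]],"gripper":[1,1,1,1,0.5,0,0,0]}'
python3 -m creep '{"turn":[[0,0,0],[0,0,0],[0,0,0],[0,0,0],[0,0,0],[0,0,0]],"travel":[[0,0,0],[0,0,0],[0,0,0],[0,0,0],[0,0,-30],[0,0,-60]],"gripper":[0,0,0,0,0,0]}'
python3 -m creep '{"turn":[[0,0,0],[0,0,0],[0,0,0],[0,0,0],[0,0,0],[0,0,0],[0,0,0],[0,0,0]],"travel":[[-6,40,0],[-12,80,0],[-18,120,0],[-24,160,0],[-30,200,0],[-36,240,0],[-42,274,0],[-42,274,0]],"gripper":[0,0,0,0,0,0,0,0]}'
python3 -m creep '{"turn":[[0,0,0],[0,0,0]],"travel":[[0,0,0],[0,0,0]],"gripper":[0,0]}'
python3 n.py 5.9  435 375 82
```

```text
time: 7.33
position: [0.4225, 0.099, 0.1058]
eef_rot: [0.001, -0.052, 0.999, -0.0]
contact_force: [0.6, 0.2, 1.6]
finger_gap: 0.0386
grip_force: 0.0
time: 7.83
position: [0.4202, 0.0988, 0.1644]
eef_rot: [-0.002, -0.051, 0.999, 0.0]
contact_force: [0.9, 0.1, -0.4]
finger_gap: 0.0323
grip_force: 60.4
time: 8.5
position: [0.4353, 0.3812, 0.166]
eef_rot: [0.002, -0.053, 0.999, 0.002]
contact_force: [0.1, -2.2, -0.6]
finger_gap: 0.0328
grip_force: 61.3
time: 8.67
position: [0.4347, 0.3754, 0.1646]
eef_rot: [-0.0, -0.052, 0.999, -0.0]
contact_force: [0.1, 0.3, -0.2]
finger_gap: 0.0325
grip_force: 61.3
at [434.7 375.4 164.6] turn [-0. -0.  0.] gap 0.03246924618153373
[435. 375.  82.] travel [-0.2 -0.4 82.6]
```

```bash
python3 -m creep '{"turn":[[0,0,0],[0,0,0],[0,0,0],[0,0,0],[0,0,0],[0,0,0],[0,0,0],[0,0,0]],"travel":[[0,0,30],[0,0,60],[0,0,76],[0,0,80],[0,0,82],[0,0,82],[0,0,82],[0,0,82]],"gripper":[0,0,0,0,0,0,0,1]}'
python3 -m creep '{"turn":[[0,0,0],[0,0,0],[0,0,0],[0,0,0],[0,0,0],[0,0,0],[0,0,0],[0,0,0]],"travel":[[0,0,0],[0,0,0],[0,0,0],[0,0,0],[0,0,-30],[0,0,-60],[0,0,-90],[0,0,-110]],"gripper":[1,1,1,1,1,1,1,1]}'
python3 -m creep '{"turn":[[0,0,0],[0,0,0],[0,0,0],[0,0,0],[0,0,0],[0,0,0],[0,0,0],[0,0,0]],"travel":[[4,-40,0],[8,-80,0],[12,-120,0],[17,-160,0],[21,-200,0],[26,-240,0],[31,-280,0],[36,-320,0]],"gripper":[1,1,1,1,1,1,1,1]}'
python3 -m creep '{"turn":[[0,0,0],[0,0,0],[0,0,0],[0,0,0],[0,0,0]],"travel":[[3,-30,0],[6.5,-61,0],[6.5,-61,0],[6.5,-61,0],[6.5,-61,0]],"gripper":[1,1,1,1,1]}'
python3 - <<'E'
from h import *
p=shot("wrist")
for l in("shaker_1",):
  for q in ctrl.masks_of(p,l):
    A=pts(p,q["region"]); zt=np.percentile(A[:,2],95); A=A[A[:,2]>zt-.006]
    print(l,round(q["score"],2),q["centre"],len(A),((A.min(0)+A.max(0))/2).round(4),np.ptp(A,axis=0).round(3))
E
python3 n.py 5.9  432 -7.5 195 432 -7.5 104
```

```text
time: 9.33
position: [0.4357, 0.3744, 0.0835]
eef_rot: [0.001, -0.051, 0.999, 0.0]
contact_force: [0.2, 0.3, 0.6]
finger_gap: 0.0434
grip_force: 0.0
time: 10.0
position: [0.4357, 0.376, 0.1952]
eef_rot: [0.001, -0.052, 0.999, 0.001]
contact_force: [0.9, 0.3, 0.0]
finger_gap: 0.0853
grip_force: 0.0
time: 10.67
position: [0.4316, 0.0519, 0.1925]
eef_rot: [0.0, -0.052, 0.999, -0.0]
contact_force: [0.8, -0.5, 0.2]
finger_gap: 0.0852
grip_force: 0.0
time: 11.08
position: [0.4318, -0.0075, 0.1923]
eef_rot: [-0.0, -0.051, 0.999, 0.0]
contact_force: [0.3, 0.2, -0.4]
finger_gap: 0.0852
grip_force: 0.0
at [431.8  -6.7 192.2] turn [ 0.  -0.   0.1] gap 0.08565746453510574
[432.   -7.5 195. ] travel [-0.2 -0.8 -2.8]
[432.   -7.5 104. ] travel [ 0.  0. 91.]
```

```bash
python3 - <<'E'
from h import *
p=shot("wrist"); save(p,"w1")
for n,p in(("wrist",p),("top",shot("top"))):
  for q in ctrl.masks_of(p,"shaker_1"):
    A=pts(p,q["region"]); zt=np.percentile(A[:,2],95); A=A[A[:,2]>zt-.006]
    print(n,round(q["score"],2),q["centre"],len(A),((A.min(0)+A.max(0))/2).round(4),np.ptp(A,axis=0).round(3))
E
```

```text
wrist 0.64 [259.4, 305.1] 2452 [ 0.4325 -0.0078  0.078 ] [0.029 0.029 0.008]
top 0.79 [266.2, 142.5] 109 [0.4286 0.3724 0.0591] [0.028 0.026 0.008]
top 0.55 [292.8, 139.3] 120 [0.3655 0.3728 0.0594] [0.03  0.031 0.009]
```

View pics/w1.png

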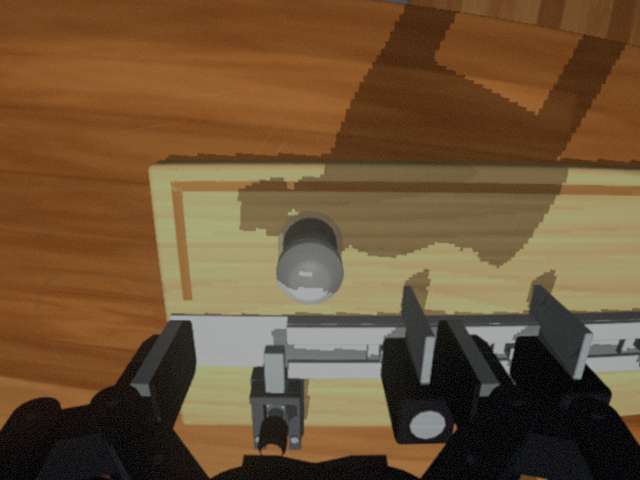

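Shaker at (310,260) is upright and centred; the earlier miss was the network. Gripping it now and lifting high enough to clear the stops.

```bash
python3 -m creep '{"turn":[[0,0,0],[0,0,0],[0,0,0],[0,0,0],[0,0,0],[0,0,0],[0,0,0],[0,0,0]],"travel":[[0,0,30],[0,0,60],[0,0,80],[0,0,88],[0,0,88],[0,0,88],[0,0,88],[0,0,88]],"gripper":[1,1,1,1,0.5,0,0,0]}'
python3 -m creep '{"turn":[[0,0,0],[0,0,0],[0,0,0],[0,0,0],[0,0,0],[0,0,0],[0,0,0]],"travel":[[0,0,0],[0,0,0],[0,0,0],[0,0,0],[0,0,-30],[0,0,-60],[0,0,-90]],"gripper":[0,0,0,0,0,0,0]}'
python3 -m creep '{"turn":[[0,0,0],[0,0,0],[0,0,0],[0,0,0],[0,0,0],[0,0,0],[0,0,0],[0,0,0]],"travel":[[0,40,0],[0,80,0],[0,120,0],[0,160,0],[0,200,0],[0,240,0],[-10,278,0],[-30,310,0]],"gripper":[0,0,0,0,0,0,0,0]}'
python3 -m creep '{"turn":[[0,0,0],[0,0,0],[0,0,0],[0,0,0],[0,0,0],[0,0,0]],"travel":[[-25,30,0],[-55,50,0],[-82,63,0],[-82,63,0],[-82,63,0],[-82,63,0]],"gripper":[0,0,0,0,0,0]}'
python3 n.py 5.9  505 375 82
```

```text
time: 12.05
position: [0.4331, -0.008, 0.1058]
eef_rot: [0.001, -0.052, 0.999, -0.0]
contact_force: [-0.2, 0.1, -0.2]
finger_gap: 0.0388
grip_force: 0.0
time: 12.63
position: [0.4316, -0.0076, 0.1959]
eef_rot: [-0.0, -0.051, 0.999, 0.0]
contact_force: [0.3, -0.5, -1.1]
finger_gap: 0.0327
grip_force: 60.4
time: 13.3
position: [0.4279, 0.3065, 0.1952]
eef_rot: [-0.0, -0.053, 0.999, 0.0]
contact_force: [0.1, 0.2, -0.8]
finger_gap: 0.0329
grip_force: 60.4
time: 13.8
position: [0.5045, 0.3746, 0.1944]
eef_rot: [-0.0, -0.052, 0.999, -0.0]
contact_force: [-0.4, 0.2, -1.1]
finger_gap: 0.0329
grip_force: 60.4
at [504.5 374.6 194.4] turn [-0. -0.  0.] gap 0.03285860717847048
[505. 375.  82.] travel [ -0.6   0.4 112.4]
```

```bash
python3 -m creep '{"turn":[[0,0,0],[0,0,0],[0,0,0],[0,0,0],[0,0,0],[0,0,0],[0,0,0],[0,0,0]],"travel":[[0,0,35],[0,0,70],[0,0,100],[0,0,110],[0,0,112],[0,0,112],[0,0,112],[0,0,112]],"gripper":[0,0,0,0,0,0,0,1]}'
python3 -m creep '{"turn":[[0,0,0],[0,0,0],[0,0,0],[0,0,0],[0,0,0],[0,0,0],[0,0,0],[0,0,0]],"travel":[[0,0,0],[0,0,0],[0,0,0],[0,0,0],[0,0,-30],[0,0,-60],[0,0,-90],[0,0,-120]],"gripper":[1,1,1,1,1,1,1,1]}'
python3 -m creep '{"turn":[[0,0,0],[0,0,0],[0,0,0],[0,0,0],[0,0,0],[0,0,0],[0,0,0],[0,0,0]],"travel":[[1,-40,0],[2,-80,0],[3,-120,0],[4,-160,0],[5,-200,0],[5,-240,0],[5,-280,0],[5,-320,0]],"gripper":[1,1,1,1,1,0.5,0.5,0.5]}'
python3 -m creep '{"turn":[[0,0,0],[0,0,0],[0,0,0],[0,0,0],[0,0,0],[0,0,0]],"travel":[[0,-38,0],[0,-76,0],[0,-76,0],[0,-76,0],[0,-76,0],[0,-76,0]],"gripper":[0.5,0.5,0.5,0.5,0.5,0.5]}'
python3 n.py 5.9  540.5 -20 200  540.5 -20 133
python3 - <<'E'
from h import *
p=shot("wrist"); save(p,"w2"); P=pts(p)
for l in("bolt_knob","stop_a"):
  for q in ctrl.masks_of(p,l):
    A=pts(p,q["region"]); zt=np.percentile(A[:,2],97); A=A[A[:,2]>zt-.006]
    print(l,round(q["score"],2),q["centre"],len(A),((A.min(0)+A.max(0))/2).round(4),np.ptp(A,axis=0).round(3))
p=shot("top")
for q in ctrl.masks_of(p,"shaker_1"):
    A=pts(p,q["region"]); print(round(q["score"],2),q["centre"],np.percentile(A,[3,97],axis=0).round(3).tolist())
E
```

```text
time: 14.47
position: [0.505, 0.3747, 0.0835]
eef_rot: [0.0, -0.051, 0.999, 0.0]
contact_force: [0.5, -0.7, 0.2]
finger_gap: 0.0438
grip_force: 0.0
time: 15.13
position: [0.5047, 0.3747, 0.2034]
eef_rot: [-0.0, -0.052, 0.999, -0.0]
contact_force: [0.8, -0.6, 0.5]
finger_gap: 0.0853
grip_force: 0.0
time: 15.8
position: [0.5327, 0.0542, 0.2026]
eef_rot: [0.0, -0.052, 0.999, -0.0]
contact_force: [0.5, 0.3, -0.9]
finger_gap: 0.0515
grip_force: 0.0
time: 16.3
position: [0.5405, -0.0184, 0.2022]
eef_rot: [-0.0, -0.052, 0.999, 0.0]
contact_force: [0.3, 0.0, -0.1]
finger_gap: 0.0425
grip_force: 0.0
at [540.5 -18.4 202.2] turn [ 0.  -0.   0.1] gap 0.042546002394112895
[540.5 -20.  200. ] travel [ 0.1 -1.6  2.2]
[540.5 -20.  133. ] travel [ 0.  0. 67.]
bolt_knob 0.72 [215.4, 311.2] 406 [ 0.5399 -0.0182  0.0759] [0.014 0.016 0.007]
stop_a 0.88 [183.3, 478.4] 4446 [0.4966 0.057  0.0959] [0.032 0.032 0.007]
stop_a 0.78 [176.1, 608.4] 805 [0.4895 0.1267 0.0939] [0.029 0.01  0.009]
0.76 [230.2, 143.2] [[0.489, 0.358, 0.007], [0.519, 0.387, 0.062]]
0.59 [264.2, 142.9] [[0.412, 0.358, 0.003], [0.442, 0.385, 0.061]]
0.52 [294.5, 141.6] [[0.35, 0.358, 0.008], [0.381, 0.387, 0.061]]
```

View pics/w2.png

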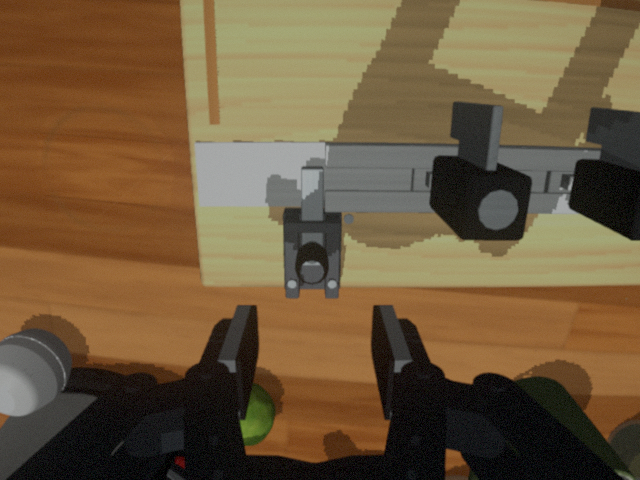

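Knob at (312,270), centred between the fingers, bolt home; all three shakers stand on the worktop. Gripping the knob and drawing the bolt.

```bash
python3 -m creep '{"turn":[[0,0,0],[0,0,0],[0,0,0],[0,0,0],[0,0,0],[0,0,0],[0,0,0],[0,0,0]],"travel":[[0,0,25],[0,0,50],[0,0,64],[0,0,68],[0,0,68],[0,0,68],[0,0,68],[0,0,68]],"gripper":[0.5,0.5,0.5,0.5,0.5,0,0,0]}'
python3 -m creep '{"turn":[[0,0,0],[0,0,0],[0,0,0],[0,0,0],[0,0,0],[0,0,0],[0,0,0],[0,0,0]],"travel":[[0,0,0],[0,0,0],[-6,0,0],[-12,0,0],[-18,0,0],[-24,0,0],[-29,0,0],[-29,0,0]],"gripper":[0,0,0,0,0,0,0,0]}'
python3 -m creep '{"turn":[[0,0,0],[0,0,0],[0,0,0],[0,0,0],[0,0,0],[0,0,0],[0,0,0]],"travel":[[-1,0,0],[-1,0,0],[-1,0,0],[-1,0,0],[-1,0,0],[0,0,-30],[0,0,-67]],"gripper":[0,0,0.5,0.5,0.5,0.5,0.5]}'
python3 n.py 5.9  497.5 55.5 200  497.5 55.5 138
python3 - <<'E'
from h import *
p=shot("wrist"); 
for l in("bolt_knob","stop_a"):
  for q in ctrl.masks_of(p,l):
    A=pts(p,q["region"]); zt=np.percentile(A[:,2],97); A=A[A[:,2]>zt-.006]
    print(l,round(q["score"],2),q["centre"],len(A),((A.min(0)+A.max(0))/2).round(4),np.ptp(A,axis=0).round(3))
E
```

```text
time: 17.22
position: [0.5418, -0.0197, 0.136]
eef_rot: [0.001, -0.052, 0.999, -0.0]
contact_force: [0.1, 0.9, 2.2]
finger_gap: 0.0139
grip_force: 58.5
time: 17.88
position: [0.5713, -0.0167, 0.1359]
eef_rot: [0.002, -0.052, 0.999, -0.0]
contact_force: [1.3, 0.9, 6.6]
finger_gap: 0.014
grip_force: 59.1
time: 18.47
position: [0.5668, -0.0161, 0.1982]
eef_rot: [-0.004, -0.051, 0.999, 0.001]
contact_force: [0.6, -0.1, 0.2]
finger_gap: 0.043
grip_force: 0.0
at [566.8 -16.1 198.2] turn [ 0.2 -0.5 -0. ] gap 0.04301524623803949
[497.5  55.5 200. ] travel [61.6 78.3 -1. ]
[497.5  55.5 138. ] travel [ 0.  0. 62.]
stop_a 0.81 [129.9, 487.3] 5054 [0.4962 0.0571 0.0961] [0.031 0.032 0.008]
stop_a 0.65 [130.0, 616.6] 704 [0.4899 0.1255 0.085 ] [0.029 0.007 0.011]
```

```bash
python3 -m creep '{"turn":[[0,0,0],[0,0,0],[0,0,0],[0,0,0],[0,0,0],[0,0,0]],"travel":[[22,27,0],[44,54,0],[66,80,0],[66,80,0],[66,80,0],[66,80,0]],"gripper":[0.6,0.6,0.6,0.6,0.6,0.6]}'
python3 n.py 5.9  496.8 56.5 200  496.8 56.5 134
python3 - <<'E'
from h import *
p=shot("wrist"); save(p,"w3")
P=pts(p)
K=P[(P[:,2]>.07)&(P[:,2]<.085)&(np.hypot(P[:,0]-.565,P[:,1]+.017)<.04)]; print("knob",len(K),np.percentile(K,[2,50,98],axis=0).round(4).tolist() if len(K) else "")
for n,p in(("wrist",p),("top",shot("top"))):
 for l in("stop_a","bolt_knob"):
  for q in ctrl.masks_of(p,l):
    A=pts(p,q["region"]); zt=np.percentile(A[:,2],97); A=A[A[:,2]>zt-.006]
    print(n,l,round(q["score"],2),q["centre"],len(A),((A.min(0)+A.max(0))/2).round(4),np.ptp(A,axis=0).round(3))
E
```

```text
time: 19.12
position: [0.4958, 0.0561, 0.2009]
eef_rot: [-0.0, -0.052, 0.999, -0.0]
contact_force: [0.9, 0.2, 0.3]
finger_gap: 0.0512
grip_force: 0.0
at [495.8  56.1 200.9] turn [-0. -0.  0.] gap 0.051185786747173015
[496.8  56.5 200. ] travel [-1.1  0.3  0.9]
[496.8  56.5 134. ] travel [ 0.  0. 66.]
knob 241 [[0.5623, -0.0229, 0.0702], [0.5641, -0.0175, 0.0755], [0.5711, -0.0111, 0.0791]]
wrist stop_a 0.67 [244.3, 616.9] 537 [0.4802 0.2181 0.0889] [0.027 0.004 0.013]
wrist stop_a 0.67 [261.4, 316.3] 4026 [0.4961 0.0574 0.0961] [0.032 0.032 0.008]
wrist bolt_knob 0.68 [331.5, 178.5] 186 [ 0.5661 -0.0171  0.0754] [0.008 0.011 0.008]
top stop_a 0.89 [232.1, 246.2] 158 [0.4892 0.1328 0.1548] [0.03  0.04  0.117]
top stop_a 0.81 [238.3, 202.0] 154 [0.4386 0.1862 0.3251] [0.109 0.117 0.457]
top stop_a 0.32 [199.0, 313.0] 22 [ 0.5697 -0.0153  0.0781] [0.013 0.015 0.008]
top bolt_knob 0.46 [244.3, 316.8] 280 [0.4573 0.1202 0.2955] [0.25  0.311 0.506]
```

View pics/w3.png

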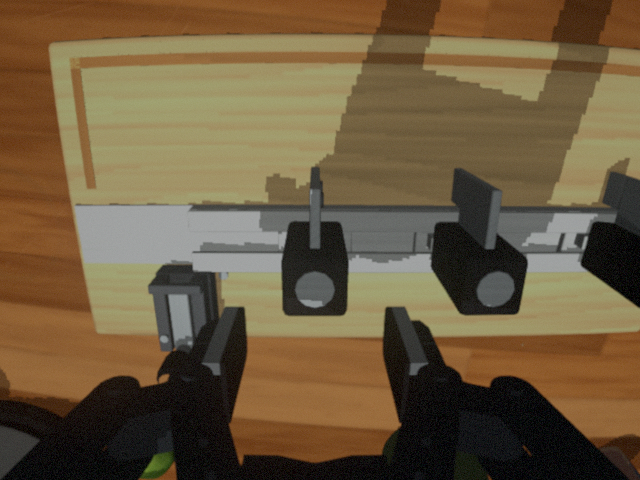

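Bolt is out of the slot (knob moved 30 mm) and stop 1 sits centred at (316,270). Gripping and sliding it out.

```bash
python3 -m creep '{"turn":[[0,0,0],[0,0,0],[0,0,0],[0,0,0],[0,0,0],[0,0,0],[0,0,0],[0,0,0]],"travel":[[-0.5,0.5,25],[-0.5,0.5,50],[-0.5,0.5,63],[-0.5,0.5,67],[-0.5,0.5,67],[-0.5,0.5,67],[-0.5,0.5,67],[-0.5,0.5,67]],"gripper":[0.6,0.6,0.6,0.6,0.6,0,0,0]}'
python3 -m creep '{"turn":[[0,0,0],[0,0,0],[0,0,0],[0,0,0],[0,0,0],[0,0,0],[0,0,0],[0,0,0]],"travel":[[0,0,0],[0,0,0],[0,-10,0],[0,-20,0],[0,-30,0],[0,-40,0],[0,-50,0],[0,-60,0]],"gripper":[0,0,0,0,0,0,0,0]}'
python3 n.py 5.9 507.5 -50 134
```

```text
time: 20.08
position: [0.4971, 0.0565, 0.1356]
eef_rot: [0.001, -0.051, 0.999, -0.0]
contact_force: [1.2, -0.3, 1.0]
finger_gap: 0.0293
grip_force: 59.6
time: 20.75
position: [0.503, -0.0027, 0.1356]
eef_rot: [0.001, -0.051, 0.999, 0.001]
contact_force: [-1.0, 5.2, 6.9]
finger_gap: 0.0292
grip_force: 60.4
at [503.   -2.7 135.6] turn [ 0.1  0.1 -0. ] gap 0.02917641905540741
[507.5 -50.  134. ] travel [  0.4 -47.5   1.5]
```

```bash
python3 -m creep '{"turn":[[0,0,0],[0,0,0],[0,0,0],[0,0,0],[0,0,0],[0,0,0],[0,0,0]],"travel":[[0,-10,0],[0,-20,0],[0,-30,0],[0,-40,0],[0,-49,0],[0,-49,0],[0,-49,0]],"gripper":[0,0,0,0,0,0,0]}'
python3 -m creep '{"turn":[[0,0,0],[0,0,0],[0,0,0],[0,0,0],[0,0,0]],"travel":[[0,0,-10],[0,0,-30],[0,0,-55],[0,0,-80],[0,0,-80]],"gripper":[0,0,0,0,0]}'
python3 -m creep '{"turn":[[0,0,0],[0,0,0],[0,0,0],[0,0,0],[0,0,0],[0,0,0],[0,0,0],[0,0,0]],"travel":[[2,-32,0],[4,-64,0],[6,-96,0],[8,-128,0],[10,-160,0],[12,-192,0],[14,-224,0],[16,-258,0]],"gripper":[0,0,0,0,0,0,0,0]}'
python3 -m creep '{"turn":[[0,0,0],[0,0,0],[0,0,0]],"travel":[[0,0,0],[0,0,0],[0,0,0]],"gripper":[0,0,0]}'
python3 n.py 6.2 518.5 -309.6 216
python3 - <<'E'
from h import *
p=shot("wrist"); save(p,"w4"); P=pts(p)
Q=P[(P[:,2]>.05)&(P[:,2]<.068)&(P[:,0]<.62)&(P[:,0]>.28)&(P[:,1]<-.24)&(P[:,1]>-.4)]
o=np.array([.441,-.318]); d=np.array([.9942,.108]); n=np.array([-d[1],d[0]])
a=(Q[:,:2]-o)@d; b=(Q[:,:2]-o)@n
for s in(1,-1):
    m=(np.abs(b-s*.014)<.009)&(np.abs(a)<.115); f=np.polyfit(a[m],b[m],1); print("rod",s,m.sum(),f.round(4),Q[m,2].max().round(4),np.percentile(a[np.abs(b-s*.014)<.009],[.5,99.5]).round(3))
E
```

```text
time: 21.33
position: [0.5083, -0.0528, 0.1356]
eef_rot: [0.001, -0.051, 0.999, -0.001]
contact_force: [-0.2, -1.7, 6.4]
finger_gap: 0.0293
grip_force: 60.3
time: 21.75
position: [0.5096, -0.0523, 0.2196]
eef_rot: [0.004, -0.052, 0.999, -0.001]
contact_force: [2.5, -0.8, -1.4]
finger_gap: 0.0292
grip_force: 59.5
time: 22.42
position: [0.5173, -0.3107, 0.2134]
eef_rot: [-0.001, -0.052, 0.999, 0.001]
contact_force: [0.4, 0.8, -1.6]
finger_gap: 0.0291
grip_force: 59.7
time: 22.67
position: [0.5173, -0.3093, 0.2133]
eef_rot: [-0.001, -0.051, 0.999, 0.001]
contact_force: [0.2, 0.7, -2.1]
finger_gap: 0.0296
grip_force: 60.1
at [ 517.3 -309.3  213.3] turn [ 0.1 -0.1 -0.3] gap 0.029565034683754036
[ 518.5 -309.6  216. ] travel [-1.1 -0.4 -2.7]
rod 1 3852 [-0.001   0.0148] 0.0613 [-0.049  0.079]
rod -1 3888 [-0.0004 -0.0129] 0.0614 [-0.049  0.079]
```

View pics/w4.png

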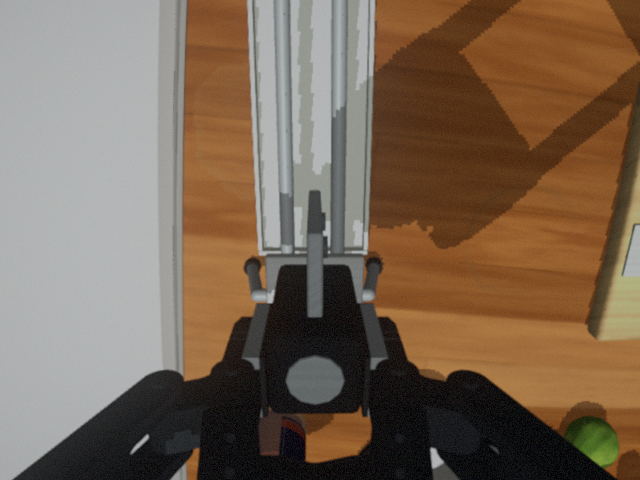

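```bash
python3 - <<'E'
from h import *
o=np.array([.441,-.318]); d=np.array([.9942,.108]); n=np.array([-d[1],d[0]])
p=shot("wrist"); 
for v,u in((295,258),(295,374),(264,252),(264,376),(245,287),(250,262),(258,300),(240,341)):
    m=np.zeros((480,640),bool); m[v-1:v+2,u-1:u+2]=1; q=np.median(pts(p,m),0); print(v,u,q.round(4),"rack",((q[:2]-o)@d).round(4),((q[:2]-o)@n).round(4))
p=shot("scene")
for q in ctrl.masks_of(p,"rack")[:1]:
    A=pts(p,q["region"]); a=(A[:,:2]-o)@d; b=(A[:,:2]-o)@n; k=(A[:,2]>.04)&(abs(b)<.05); print(np.percentile(a[k],[1,99]),np.percentile(a,[1,99]))
E
```

```text
295 258 [ 0.5547 -0.3374  0.0508] rack 0.1109 -0.0316
295 374 [ 0.5489 -0.2674  0.0486] rack 0.1128 0.0387
264 252 [ 0.5527 -0.3467  0.0093] rack 0.108 -0.0406
264 376 [ 0.5439 -0.2614  0.0091] rack 0.1084 0.0451
245 287 [ 0.5175 -0.3224  0.059 ] rack 0.0756 -0.0126
250 262 [ 0.5409 -0.3402  0.0118] rack 0.0969 -0.0329
258 300 [ 0.5049 -0.3148  0.1075] rack 0.0639 -0.0038
240 341 [ 0.5119 -0.2928  0.0582] rack 0.0732 0.0174
[-0.12805562  0.11137053] [-0.12155456  0.11148568]
```

```bash
python3 -m creep '{"turn":[[0,0,-0.3],[0,0,-0.3],[0,0,-0.3],[0,0,-0.3],[0,0,-0.3],[0,0,-0.3],[0,0,-0.3],[0,0,-0.3]],"travel":[[3,0.5,10],[3,0.5,20],[3,0.5,30],[3,0.5,36],[3,0.5,38],[3,0.5,40],[3,0.5,40],[3,0.5,40]],"gripper":[0,0,0,0,0,0,0,0]}'
python3 -m creep '{"turn":[[0,0,0],[0,0,0],[0,0,0],[0,0,0]],"travel":[[0,0,0.5],[0,0,1],[0,0,1.5],[0,0,1.5]],"gripper":[0,0,0,0]}'
python3 n.py 5.9 507.5 -50 134
```

```text
time: 23.53
position: [0.5151, -0.31, 0.1746]
eef_rot: [0.0, -0.054, 0.999, -0.0]
contact_force: [-0.4, 0.3, -1.9]
finger_gap: 0.0292
grip_force: 60.2
time: 23.87
position: [0.515, -0.3098, 0.173]
eef_rot: [0.0, -0.054, 0.999, -0.0]
contact_force: [0.4, -0.8, -2.1]
finger_gap: 0.0293
grip_force: 60.2
at [ 515.  -309.8  173. ] turn [-0.   0.   0.3] gap 0.02926449241427099
[507.5 -50.  134. ] travel [-20.6 259.1  39. ]
```

Not yet in contact; feeling down a little further, then releasing.

```bash
python3 -m creep '{"turn":[[0,0,0],[0,0,0],[0,0,0],[0,0,0],[0,0,0]],"travel":[[0,0,0.7],[0,0,1.4],[0,0,1.8],[0,0,1.8],[0,0,1.8]],"gripper":[0,0,0,0,0]}'
```

```text
time: 24.28
position: [0.5151, -0.3099, 0.1716]
eef_rot: [0.0, -0.054, 0.999, -0.0]
contact_force: [-0.9, 0.8, 2.7]
finger_gap: 0.0293
grip_force: 60.9
```

```bash
python3 -m creep '{"turn":[[0,0,0],[0,0,0],[0,0,0],[0,0,0.3],[0,0,0.3],[0,0,0.3]],"travel":[[0,0,0],[0,0,0],[0,0,0],[0,0,-20],[0,0,-45],[0,0,-70]],"gripper":[0.6,0.6,0.6,0.6,0.6,0.6]}'
python3 -m creep '{"turn":[[0,0,0],[0,0,0],[0,0,0],[0,0,0],[0,0,0],[0,0,0],[0,0,0],[0,0,0]],"travel":[[-2,40,0],[-4,80,0],[-6,120,0],[-8,160,0],[-10,200,0],[-12,240,0],[-14,280,0],[-16,320,0]],"gripper":[0.6,0.6,0.6,0.6,0.6,0.6,0.6,0.6]}'
python3 -m creep '{"turn":[[0,0,0],[0,0,0],[0,0,0],[0,0,0],[0,0,0],[0,0,0],[0,0,0]],"travel":[[-1,40,0],[-2,80,0],[-3,120,0],[-4,127,0],[-4,127,0],[-4,127,0],[-4,127,0]],"gripper":[0.6,0.6,0.6,0.6,0.6,0.6,0.6]}'
python3 n.py 5.9 489 137 200 489 137 135
python3 - <<'E'
from h import *
p=shot("wrist")
o=np.array([.441,-.318]); d=np.array([.9942,.108]); n=np.array([-d[1],d[0]])
for n_,p in(("wrist",p),("top",shot("top"))):
  for q in ctrl.masks_of(p,"stop_a"):
    A=pts(p,q["region"]); zt=np.percentile(A[:,2],97); A=A[A[:,2]>zt-.006]; c=(A.min(0)+A.max(0))/2
    print(n_,round(q["score"],2),len(A),c.round(4),np.ptp(A,axis=0).round(3),"rack",((c[:2]-o)@d).round(4),((c[:2]-o)@n).round(4))
  if n_=="top":
    save(p,"t1")
    for q in ctrl.masks_of(p,"shaker_1"): print(q["score"],q["centre"])
E
```

```text
time: 24.78
position: [0.5145, -0.3095, 0.2409]
eef_rot: [-0.001, -0.051, 0.999, 0.001]
contact_force: [0.2, -0.9, 0.2]
finger_gap: 0.0512
grip_force: 0.0
time: 25.45
position: [0.4975, 0.0119, 0.2412]
eef_rot: [0.0, -0.051, 0.999, -0.0]
contact_force: [0.8, 0.3, -0.1]
finger_gap: 0.0508
grip_force: 0.0
time: 26.03
position: [0.4891, 0.1357, 0.241]
eef_rot: [-0.0, -0.051, 0.999, -0.0]
contact_force: [0.9, -0.3, -0.3]
finger_gap: 0.0511
grip_force: 0.0
at [489.1 135.7 241. ] turn [-0. -0. -0.] gap 0.05109913641912115
[489. 137. 200.] travel [-0.   1.3 41. ]
[489. 137. 135.] travel [ 0.  0. 65.]
wrist 0.69 2768 [0.4787 0.2323 0.0959] [0.031 0.03  0.007] rack 0.0969 0.543
wrist 0.55 2793 [0.4874 0.1394 0.0959] [0.03  0.032 0.007] rack 0.0955 0.4497
top 0.67 650 [ 0.4418 -0.3238  0.0615] [0.254 0.075 0.011] rack 0.0001 -0.0058
top 0.64 158 [0.4319 0.1835 0.3375] [0.123 0.122 0.483] rack 0.0451 0.4995
top 0.6 175 [ 0.5159 -0.3086  0.1353] [0.031 0.031 0.008] rack 0.0755 0.0012
0.82 [231.5, 141.4]
0.62 [291.8, 141.3]
0.55 [264.6, 139.8]
```

```bash
python3 -m creep '{"turn":[[0,0,0],[0,0,0],[0,0,0],[0,0,0],[0,0,0],[0,0,0],[0,0,0],[0,0,0]],"travel":[[0.5,2,35],[0.5,2,70],[0.5,2,97],[0.5,2,105.5],[0.5,2,105.5],[0.5,2,105.5],[0.5,2,105.5],[0.5,2,105.5]],"gripper":[0.6,0.6,0.6,0.6,0.6,0,0,0]}'
python3 -m creep '{"turn":[[0,0,0],[0,0,0],[0,0,0],[0,0,0],[0,0,0],[0,0,0],[0,0,0],[0,0,0]],"travel":[[0,0,0],[0,0,0],[0,-15,0],[0,-30,0],[0,-45,0],[0,-60,0],[0,-75,0],[0,-90,0]],"gripper":[0,0,0,0,0,0,0,0]}'
python3 -m creep '{"turn":[[0,0,0],[0,0,0],[0,0,0],[0,0,0],[0,0,0],[0,0,0],[0,0,0],[0,0,0]],"travel":[[0,-15,0],[0,-30,0],[0,-45,0],[0,-60,0],[0,-75,0],[0,-90,0],[0,-101,0],[0,-101,0]],"gripper":[0,0,0,0,0,0,0,0]}'
python3 n.py 5.9 508 -51 135
```

```text
time: 26.95
position: [0.4896, 0.1388, 0.1375]
eef_rot: [0.002, -0.051, 0.999, -0.0]
contact_force: [0.5, -0.4, -1.3]
finger_gap: 0.0291
grip_force: 60.1
time: 27.62
position: [0.4986, 0.0496, 0.1374]
eef_rot: [0.002, -0.051, 0.999, 0.001]
contact_force: [-1.5, 4.8, 8.4]
finger_gap: 0.0294
grip_force: 61.6
time: 28.28
position: [0.5092, -0.0529, 0.1375]
eef_rot: [0.002, -0.051, 0.999, -0.001]
contact_force: [-0.4, -2.8, 6.1]
finger_gap: 0.0293
grip_force: 61.2
at [509.2 -52.9 137.5] turn [-0.1  0.2 -0.1] gap 0.029272340986198526
[508. -51. 135.] travel [1.  2.1 2.5]
```

```bash
python3 -m creep '{"turn":[[0,0,0],[0,0,0],[0,0,0],[0,0,0],[0,0,0]],"travel":[[0,0,-10],[0,0,-30],[0,0,-55],[0,0,-80],[0,0,-80]],"gripper":[0,0,0,0,0]}'
python3 -m creep '{"turn":[[0,0,0],[0,0,0],[0,0,0],[0,0,0],[0,0,0],[0,0,0],[0,0,0],[0,0,0]],"travel":[[24,-22,0],[48,-50,0],[72,-80,0],[96,-110,0],[96,-150,0],[96,-190,0],[96,-230,0],[96,-257,0]],"gripper":[0,0,0,0,0,0,0,0]}'
python3 -m creep '{"turn":[[0,0,-0.3],[0,0,-0.3],[0,0,-0.3],[0,0,-0.3]],"travel":[[0,0,0],[0,0,0],[0,0,0],[0,0,0]],"gripper":[0,0,0,0]}'
python3 n.py 6.2 439 -317.2 173.5
python3 - <<'E'
from h import *
o=np.array([.441,-.318]); d=np.array([.9942,.108]); n=np.array([-d[1],d[0]])
p=shot("wrist"); save(p,"w5"); P=pts(p)
Q=P[(P[:,2]>.05)&(P[:,2]<.068)&(P[:,0]<.62)&(P[:,0]>.28)&(P[:,1]<-.24)&(P[:,1]>-.4)]
a=(Q[:,:2]-o)@d; b=(Q[:,:2]-o)@n
for s in(1,-1):
    m=(np.abs(b-s*.014)<.009); print("rod",s,m.sum(),np.polyfit(a[m],b[m],1).round(4),np.percentile(a[m],[.5,99.5]).round(3))
E
```

```text
time: 28.7
position: [0.5102, -0.0515, 0.2212]
eef_rot: [0.004, -0.052, 0.999, -0.002]
contact_force: [0.8, 0.5, -1.5]
finger_gap: 0.0297
grip_force: 60.2
time: 29.37
position: [0.4384, -0.3197, 0.2159]
eef_rot: [0.0, -0.051, 0.999, -0.001]
contact_force: [0.7, 0.3, -1.3]
finger_gap: 0.0292
grip_force: 60.0
time: 29.7
position: [0.4385, -0.315, 0.2151]
eef_rot: [-0.0, -0.055, 0.999, 0.001]
contact_force: [0.3, 1.0, -1.0]
finger_gap: 0.0293
grip_force: 60.2
at [ 438.5 -315.   215.1] turn [ 0.1 -0.   0.1] gap 0.029295444880442327
[ 439.  -317.2  173.5] travel [-0.3 -2.3 41.6]
rod 1 3954 [0.0043 0.015 ] [-0.128 -0.001]
rod -1 4014 [ 0.001  -0.0129] [-0.128 -0.001]
```

View pics/w5.png

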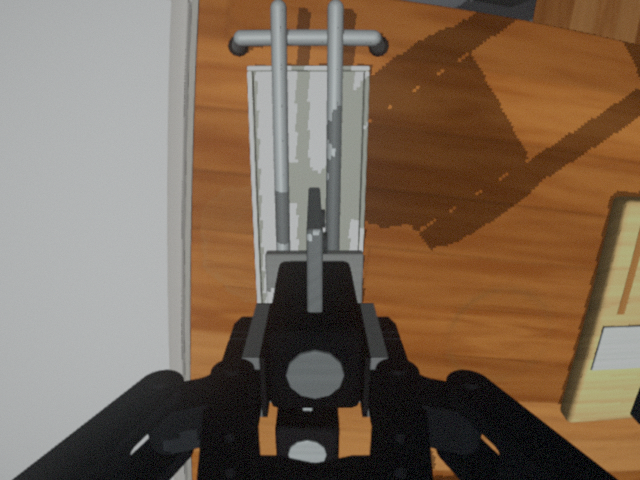

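Wrist view: rods at u≈280 and 335, held stop centred at u≈314, near rod ends at (305,5). Lowering onto the rods.

```bash
python3 -m creep '{"turn":[[0,0,0],[0,0,0],[0,0,0],[0,0,0],[0,0,0],[0,0,0],[0,0,0],[0,0,0]],"travel":[[0,-2,10],[0,-2,20],[0,-2,30],[0,-2,37],[0,-2,39.5],[0,-2,40.5],[0,-2,41.3],[0,-2,41.3]],"gripper":[0,0,0,0,0,0,0,0]}'
python3 -m creep '{"turn":[[0,0,0],[0,0,0],[0,0,0]],"travel":[[0,0,0.3],[0,0,0.6],[0,0,0.6]],"gripper":[0,0,0]}'
```

```text
time: 30.42
position: [0.4391, -0.3188, 0.1744]
eef_rot: [0.0, -0.054, 0.999, -0.0]
contact_force: [-0.3, 0.5, -2.1]
finger_gap: 0.0296
grip_force: 60.4
time: 30.67
position: [0.4391, -0.3188, 0.174]
eef_rot: [0.0, -0.054, 0.999, -0.0]
contact_force: [-0.2, 0.2, -1.4]
finger_gap: 0.0292
grip_force: 60.4
```

```bash
python3 -m creep '{"turn":[[0,0,0],[0,0,0],[0,0,0],[0,0,0]],"travel":[[0,1,0],[0,1.3,0.6],[0,1.3,0.9],[0,1.3,0.9]],"gripper":[0,0,0,0]}'
python3 -m creep '{"turn":[[0,0,0],[0,0,0],[0,0,0],[0,0,0.3],[0,0,0.3],[0,0,0.3]],"travel":[[0,0,0],[0,0,0],[0,0,0],[0,0,-20],[0,0,-45],[0,0,-70]],"gripper":[0.6,0.6,0.6,0.6,0.6,0.6]}'
python3 -m creep '{"turn":[[0,0,0],[0,0,0],[0,0,0],[0,0,0],[0,0,0],[0,0,0],[0,0,0],[0,0,0]],"travel":[[-8,40,0],[-16,80,0],[-24,120,0],[-32,160,0],[-40,199,0],[-48,238,0],[-56,277,0],[-64,316,0]],"gripper":[0.6,0.6,0.6,0.6,0.6,0.6,0.6,0.6]}'
python3 -m creep '{"turn":[[0,0,0],[0,0,0],[0,0,0],[0,0,0],[0,0,0],[0,0,0],[0,0,0],[0,0,0]],"travel":[[-6,40,0],[-12,80,0],[-18,120,0],[-24,160,0],[-30,200,0],[-31.5,225,0],[-31.5,225,0],[-31.5,225,0]],"gripper":[0.6,0.6,0.6,0.6,0.6,0.6,0.6,0.6]}'
python3 -m creep '{"turn":[[0,0,0],[0,0,0]],"travel":[[0,0,0],[0,0,0]],"gripper":[0.6,0.6]}'
python3 n.py 5.9 478.5 231 136.5
python3 - <<'E'
from h import *
p=shot("wrist")
o=np.array([.441,-.318]); d=np.array([.9942,.108]); n=np.array([-d[1],d[0]])
for n_,p in(("wrist",p),("top",shot("top"))):
  for q in ctrl.masks_of(p,"stop_a"):
    A=pts(p,q["region"]); zt=np.percentile(A[:,2],97); A=A[A[:,2]>zt-.006]; c=(A.min(0)+A.max(0))/2
    print(n_,round(q["score"],2),len(A),c.round(4),np.ptp(A,axis=0).round(3),"rack",((c[:2]-o)@d).round(4),((c[:2]-o)@n).round(4))
  if n_=="top":
    for q in ctrl.masks_of(p,"shaker_1"): print(q["score"],q["centre"])
E
```

```text
time: 31.0
position: [0.439, -0.3175, 0.1733]
eef_rot: [0.0, -0.054, 0.999, -0.0]
contact_force: [-1.4, 0.4, 4.1]
finger_gap: 0.0292
grip_force: 61.2
time: 31.5
position: [0.4384, -0.3169, 0.2428]
eef_rot: [-0.001, -0.051, 0.999, 0.001]
contact_force: [0.7, -0.9, -0.1]
finger_gap: 0.0514
grip_force: 0.0
time: 32.17
position: [0.4698, 0.0054, 0.2429]
eef_rot: [0.0, -0.051, 0.999, -0.0]
contact_force: [1.2, -0.5, 0.9]
finger_gap: 0.0511
grip_force: 0.0
time: 32.83
position: [0.4777, 0.2319, 0.2425]
eef_rot: [-0.0, -0.053, 0.999, -0.0]
contact_force: [-0.5, -0.3, -0.2]
finger_gap: 0.0509
grip_force: 0.0
time: 33.0
position: [0.4782, 0.2296, 0.2426]
eef_rot: [-0.0, -0.051, 0.999, -0.0]
contact_force: [-0.6, -0.8, -0.2]
finger_gap: 0.0512
grip_force: 0.0
at [478.2 229.6 242.6] turn [-0.  -0.  -0.1] gap 0.05121151368055276
[478.5 231.  136.5] travel [ -0.4   1.4 106.1]
top 0.69 187 [ 0.4385 -0.3167  0.1354] [0.03  0.03  0.009] rack -0.0023 0.0016
top 0.69 188 [ 0.5155 -0.3091  0.1353] [0.031 0.03  0.009] rack 0.075 0.0009
top 0.52 14 [0.4277 0.1741 0.3347] [0.089 0.055 0.303] rack 0.0399 0.4907
0.67 [243.1, 282.2]
0.45 [263.2, 137.8]
```

```bash
python3 -m creep '{"turn":[[0,0,0],[0,0,0],[0,0,0],[0,0,0],[0,0,0],[0,0,0],[0,0,0],[0,0,0]],"travel":[[-0.3,1.4,35],[-0.3,1.4,70],[-0.3,1.4,98],[-0.3,1.4,106],[-0.3,1.4,106],[-0.3,1.4,106],[-0.3,1.4,106],[-0.3,1.4,106]],"gripper":[0.6,0.6,0.6,0.6,0.6,0,0,0]}'
python3 -m creep '{"turn":[[0,0,0],[0,0,0],[0,0,0],[0,0,0],[0,0,0],[0,0,0],[0,0,0],[0,0,0]],"travel":[[0,0,0],[0,0,0],[0,-15,0],[0,-30,0],[0,-45,0],[0,-60,0],[0,-75,0],[0,-90,0]],"gripper":[0,0,0,0,0,0,0,0]}'
python3 n.py 5.9 508 -51 135
```

```text
time: 33.92
position: [0.4797, 0.2323, 0.1389]
eef_rot: [0.002, -0.052, 0.999, 0.0]
contact_force: [0.1, 0.5, -0.5]
finger_gap: 0.029
grip_force: 58.7
time: 34.58
position: [0.489, 0.1428, 0.1389]
eef_rot: [0.002, -0.051, 0.999, 0.001]
contact_force: [0.2, 4.6, 7.6]
finger_gap: 0.0291
grip_force: 60.0
at [489.  142.8 138.9] turn [0.1 0.3 0. ] gap 0.02911454796673324
[508. -51. 135.] travel [   1.1 -194.7    3.6]
```

```bash
python3 -m creep '{"turn":[[0,0,0],[0,0,0],[0,0,0],[0,0,0],[0,0,0],[0,0,0],[0,0,0],[0,0,0]],"travel":[[0,-16,0],[0,-32,0],[0,-48,0],[0,-64,0],[0,-80,0],[0,-96,0],[0,-112,0],[0,-112,0]],"gripper":[0,0,0,0,0,0,0,0]}'
python3 -m creep '{"turn":[[0,0,0],[0,0,0],[0,0,0],[0,0,0],[0,0,0],[0,0,0],[0,0,0]],"travel":[[0,-16,0],[0,-32,0],[0,-48,0],[0,-64,0],[0,-81,0],[0,-81,0],[0,-81,0]],"gripper":[0,0,0,0,0,0,0]}'
python3 n.py 5.9 508 -51 135
```

```text
time: 35.25
position: [0.501, 0.0289, 0.1389]
eef_rot: [0.002, -0.051, 0.999, -0.001]
contact_force: [-1.1, -4.1, 6.7]
finger_gap: 0.029
grip_force: 59.7
time: 35.83
position: [0.5093, -0.0514, 0.1389]
eef_rot: [0.002, -0.051, 0.999, -0.002]
contact_force: [-0.4, -3.9, 6.4]
finger_gap: 0.0294
grip_force: 59.9
at [509.3 -51.4 138.9] turn [-0.2  0.3 -0.1] gap 0.02937041269225817
[508. -51. 135.] travel [1.2 0.5 3.9]
```

```bash
python3 -m creep '{"turn":[[0,0,0],[0,0,0],[0,0,0],[0,0,0],[0,0,0]],"travel":[[0,0,-10],[0,0,-30],[0,0,-55],[0,0,-80],[0,0,-80]],"gripper":[0,0,0,0,0]}'
python3 -m creep '{"turn":[[0,0,0],[0,0,0],[0,0,0],[0,0,0],[0,0,0],[0,0,0],[0,0,0],[0,0,0]],"travel":[[28,-24,0],[56,-48,0],[84,-72,0],[112,-96,0],[140,-120,0],[168,-140,0],[174,-175,0],[174,-210,0]],"gripper":[0,0,0,0,0,0,0,0]}'
python3 -m creep '{"turn":[[0,0,-0.3],[0,0,-0.3],[0,0,-0.3],[0,0,-0.3],[0,0,-0.3]],"travel":[[0,-30,0],[0,-48,0],[0,-48,0],[0,-48,0],[0,-48,0]],"gripper":[0,0,0,0,0]}'
python3 n.py 6.2 362.4 -325.6 175
```

```text
time: 36.25
position: [0.5097, -0.0496, 0.2223]
eef_rot: [0.004, -0.052, 0.999, -0.001]
contact_force: [0.8, -1.1, -1.2]
finger_gap: 0.0288
grip_force: 59.1
time: 36.92
position: [0.3538, -0.2761, 0.2163]
eef_rot: [-0.0, -0.051, 0.999, 0.001]
contact_force: [1.0, 0.3, -0.6]
finger_gap: 0.0293
grip_force: 59.3
time: 37.33
position: [0.3606, -0.3226, 0.216]
eef_rot: [-0.0, -0.054, 0.999, 0.001]
contact_force: [0.3, 0.2, -1.5]
finger_gap: 0.0294
grip_force: 59.3
at [ 360.6 -322.6  216. ] turn [ 0.1 -0.   0. ] gap 0.029402677081586517
[ 362.4 -325.6  175. ] travel [-1.5 -3.3 41. ]
```

```bash
python3 -m creep '{"turn":[[0,0,0],[0,0,0],[0,0,0],[0,0,0],[0,0,0],[0,0,0],[0,0,0],[0,0,0]],"travel":[[-1.5,-3,10],[-1.5,-3,20],[-1.5,-3,30],[-1.5,-3,37],[-1.5,-3,39.5],[-1.5,-3,40.5],[-1.5,-3,40.5],[-1.5,-3,40.5]],"gripper":[0,0,0,0,0,0,0,0]}'
python3 -m creep '{"turn":[[0,0,0],[0,0,0],[0,0,0]],"travel":[[0,0,0.7],[0,0,1.2],[0,0,1.2]],"gripper":[0,0,0]}'
```

```text
time: 38.0
position: [0.3629, -0.327, 0.1765]
eef_rot: [0.0, -0.054, 0.999, -0.0]
contact_force: [0.4, -0.3, -1.6]
finger_gap: 0.0291
grip_force: 59.4
time: 38.25
position: [0.3628, -0.327, 0.1753]
eef_rot: [0.0, -0.054, 0.999, -0.0]
contact_force: [-0.6, -0.2, -1.9]
finger_gap: 0.0289
grip_force: 59.4
```

```bash
python3 -m creep '{"turn":[[0,0,0],[0,0,0],[0,0,0],[0,0,0]],"travel":[[0,1,0],[0,1.3,0.6],[0,1.3,1.1],[0,1.3,1.1]],"gripper":[0,0,0,0]}'
python3 -m creep '{"turn":[[0,0,0],[0,0,0],[0,0,0],[0,0,0.3],[0,0,0.3],[0,0,0.3],[0,0,0.3]],"travel":[[0,0,0],[0,0,0],[0,0,0],[0,0,-20],[0,0,-45],[0,0,-70],[0,0,-70]],"gripper":[0.6,0.6,0.6,0.6,0.6,0.6,0.6]}'
python3 n.py 5.9 570 -15.5 200
```

```text
time: 38.58
position: [0.3627, -0.3257, 0.1748]
eef_rot: [0.0, -0.054, 0.999, -0.0]
contact_force: [-1.2, 2.0, 5.6]
finger_gap: 0.0295
grip_force: 60.4
time: 39.17
position: [0.3641, -0.3276, 0.2489]
eef_rot: [0.002, -0.052, 0.999, -0.004]
contact_force: [1.2, -1.2, 0.4]
finger_gap: 0.0508
grip_force: 0.0
at [ 364.1 -327.6  248.9] turn [-0.4  0.2  0. ] gap 0.05076517429721462
[570.  -15.5 200. ] travel [-236.8  289.6   47.7]
```

```bash
python3 -m creep '{"turn":[[0,0,0],[0,0,0],[0,0,0],[0,0,0],[0,0,0],[0,0,0],[0,0,0],[0,0,0]],"travel":[[-24,29,0],[-48,58,0],[-72,87,0],[-96,115,0],[-120,145,0],[-144,174,0],[-168,203,0],[-192,232,0]],"gripper":[0.5,0.5,0.5,0.5,0.5,0.5,0.5,0.5]}'
python3 -m creep '{"turn":[[0,0,0],[0,0,0],[0,0,0],[0,0,0],[0,0,0],[0,0,0]],"travel":[[-24,28,22],[-46,55.5,44],[-46,55.5,44],[-46,55.5,44],[-46,55.5,44],[-46,55.5,44]],"gripper":[0.5,0.5,0.5,0.5,0.5,0.5]}'
python3 n.py 5.9 569.7 -15.8 135
python3 - <<'E'
from h import *
p=shot("wrist")
o=np.array([.441,-.318]); d=np.array([.9942,.108]); n=np.array([-d[1],d[0]])
for n_,p in(("wrist",p),("top",shot("top"))):
  for l in ("stop_a","bolt_knob","shaker_1"):
   for q in ctrl.masks_of(p,l):
    A=pts(p,q["region"]); zt=np.percentile(A[:,2],97); A=A[A[:,2]>zt-.006]; c=(A.min(0)+A.max(0))/2
    print(n_,l,round(q["score"],2),len(A),c.round(4),np.ptp(A,axis=0).round(3),"rack",((c[:2]-o)@d).round(4),((c[:2]-o)@n).round(4))
E
```

```text
time: 39.83
position: [0.5303, -0.0732, 0.2436]
eef_rot: [-0.0, -0.052, 0.999, -0.0]
contact_force: [0.4, -0.6, 0.2]
finger_gap: 0.0425
grip_force: 0.0
time: 40.33
position: [0.5698, -0.0161, 0.2007]
eef_rot: [0.001, -0.051, 0.999, -0.0]
contact_force: [-0.9, -0.5, -0.2]
finger_gap: 0.0426
grip_force: 0.0
at [569.8 -16.1 200.7] turn [-0.   0.1 -0. ] gap 0.042591368043618134
[569.7 -15.8 135. ] travel [ 0.1  0.4 65.7]
wrist bolt_knob 0.79 416 [ 0.5697 -0.0152  0.0761] [0.014 0.016 0.008] rack 0.1607 0.2871
top stop_a 0.94 167 [ 0.4374 -0.3156  0.1355] [0.029 0.028 0.009] rack -0.0033 0.0028
top stop_a 0.73 192 [ 0.5159 -0.3091  0.1356] [0.031 0.029 0.009] rack 0.0754 0.0008
top stop_a 0.67 698 [0.5092 0.1371 0.29  ] [0.143 0.299 0.513] rack 0.117 0.4451
top stop_a 0.58 191 [ 0.3623 -0.3236  0.1351] [0.03  0.032 0.008] rack -0.0788 0.0029
top bolt_knob 0.29 183 [ 0.4381 -0.3166  0.1354] [0.03  0.03  0.009] rack -0.0028 0.0018
top bolt_knob 0.21 183 [ 0.5159 -0.3085  0.1356] [0.031 0.028 0.009] rack 0.0755 0.0014
top shaker_1 0.78 96 [0.4283 0.3727 0.0601] [0.024 0.027 0.009] rack 0.062 0.688
top shaker_1 0.68 101 [0.3655 0.3729 0.0603] [0.026 0.028 0.009] rack -0.0004 0.695
top shaker_1 0.53 107 [0.5255 0.4219 0.0595] [0.029 0.027 0.008] rack 0.1639 0.7265
```

All three stops are on the rods and the track is empty. One shaker was knocked to (0.526, 0.422) but still stands on the worktop. Pushing the bolt home.

```bash
python3 -m creep '{"turn":[[0,0,0],[0,0,0],[0,0,0],[0,0,0],[0,0,0],[0,0,0],[0,0,0],[0,0,0]],"travel":[[0,0.5,25],[0,0.5,50],[0,0.5,62],[0,0.5,66],[0,0.5,66],[0,0.5,66],[0,0.5,66],[0,0.5,66]],"gripper":[0.5,0.5,0.5,0.5,0.5,0,0,0]}'
python3 -m creep '{"turn":[[0,0,0],[0,0,0],[0,0,0],[0,0,0],[0,0,0],[0,0,0],[0,0,0],[0,0,0]],"travel":[[0,0,0],[0,0,0],[6,0,0],[12,0,0],[18,0,0],[24,0,0],[30,0,0],[31,0,0]],"gripper":[0,0,0,0,0,0,0,0]}'
python3 -m creep '{"turn":[[0,0,0],[0,0,0],[0,0,0],[0,0,0],[0,0,0],[0,0,0],[0,0,0],[0,0,0]],"travel":[[0,0,0],[0,0,0],[0,0,0],[0,0,0],[0,0,0],[0,0,-30],[0,0,-67],[0,0,-67]],"gripper":[0,0,0.5,0.5,0.5,0.5,0.5,0.5]}'
python3 -m creep '{"turn":[[0,0,0],[0,0,0],[0,0,0]],"travel":[[0,0,0],[0,0,0],[0,0,0]],"gripper":[0.5,0.5,0.5]}'
python3 - <<'E'
from h import *
p=shot("wrist")
for q in ctrl.masks_of(p,"bolt_knob"):
    A=pts(p,q["region"]); zt=np.percentile(A[:,2],97); A=A[A[:,2]>zt-.006]; c=(A.min(0)+A.max(0))/2
    print(round(q["score"],2),len(A),c.round(4),np.ptp(A,axis=0).round(3))
for n in("top","scene"):
  p=shot(n); save(p,n+"9")
  for q in ctrl.masks_of(p,"shaker_1"):
    A=pts(p,q["region"]); print(n,round(q["score"],2),q["centre"],np.median(A,0).round(3))
E
```

```text
time: 41.4
position: [0.5709, -0.0163, 0.1359]
eef_rot: [0.001, -0.052, 0.999, -0.002]
contact_force: [-0.3, -7.8, -0.1]
finger_gap: 0.0138
grip_force: 58.5
time: 42.07
position: [0.5406, -0.0194, 0.136]
eef_rot: [0.003, -0.051, 0.999, -0.002]
contact_force: [5.7, -5.2, -5.3]
finger_gap: 0.0139
grip_force: 58.8
time: 42.73
position: [0.5424, -0.0183, 0.208]
eef_rot: [0.005, -0.052, 0.999, -0.002]
contact_force: [2.0, -0.7, 1.5]
finger_gap: 0.0427
grip_force: 0.0
time: 42.98
position: [0.538, -0.0174, 0.1999]
eef_rot: [-0.001, -0.052, 0.999, 0.0]
contact_force: [0.7, -0.2, -0.0]
finger_gap: 0.043
grip_force: 0.0
0.77 405 [ 0.5398 -0.0186  0.0759] [0.014 0.016 0.007]
top 0.87 [222.4, 120.7] [0.522 0.415 0.052]
top 0.8 [293.8, 139.3] [0.365 0.368 0.053]
top 0.59 [265.9, 141.6] [0.426 0.367 0.052]
scene 0.65 [220.0, 174.8] [0.421 0.363 0.037]
scene 0.65 [187.9, 184.4] [0.517 0.413 0.034]
scene 0.41 [364.3, 470.2] [ 0.349 -0.328  0.118]
```

View pics/scene9.png

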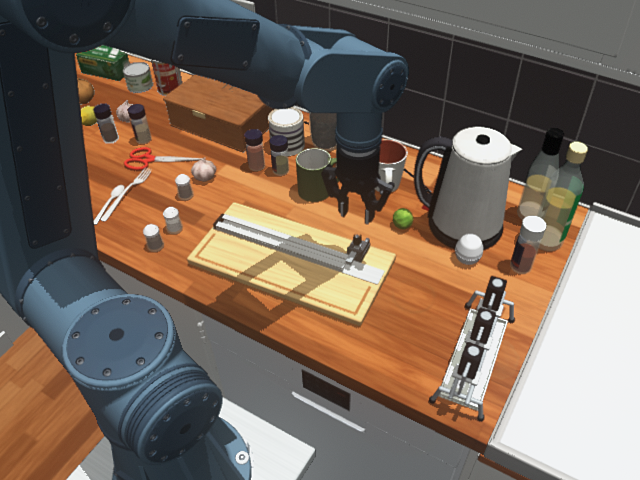

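Scene view: shakers upright on the worktop at (153,236), (172,220) and (184,186). The track is empty and the bolt is home: its knob is back at (0.5398, −0.0186), as at the start. Three stops stand on the rods around (483,325), and the gripper touches nothing.

```bash
python3 -c "
from workcell import ctrl
print(ctrl.sign_off())"
```

```text
the job is handed in; nothing more can be done
None
```

The job is handed in at about 43 s: three shakers upright on the worktop (one got knocked aside but still stands), all three stops on both rods of the stand, and the bolt pushed home; no verdict came back.

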